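# Present the long sample tube to the barcode scanner

## Task

Draw the one long sample tube up out of the orange rack and present it to the barcode scanner: hold it in the air, cap uppermost, with the middle of its label 8 cm straight out from the scanner's window along its line of sight (which slopes 30 degrees downwards), and the cap leaning straight back away from the scanner so that the tube is square to that line of sight. Finish while holding it there, still, in the gripper; do not touch the scanner, and leave the short tubes and the other things on the bench as they are.

Things in the scene. Friction and masses are not known exactly. Their poses are not given: they have to be found in the camera images.
- long_tube: The wanted tube, the only long one: 16 mm diameter, 118 mm tall; blue cap 19 mm across, 94 to 118 mm above its underside; paper barcode label all the way round (20 to 74 mm), so turn about its axis does not matter. 25 g. Stands loosely upright in a rack hole, underside 6 mm above the bench, cap 38 mm above the short ones. Origin: centre of underside; z along the tube to the cap.
- label_mid (a point): The middle of the long tube's label: on the tube's axis, 50 mm from its underside towards the cap. Axes as the tube's.
- rack: Orange tube rack, fixed: 90 (x) by 206 (y) by 56 mm high. 6 mm base plate, end walls, and a deck 50 to 56 mm high with 2 rows of 5 round holes, about 18 mm wide (x = -19, 19; y = -76, -38, 0, 38, 76 mm). Tubes pass the deck and stand on the base plate. Origin: centre of its underside, on the bench; z up.
- scanner: Barcode scanner stand, fixed: black round foot 132 mm across, 20 mm high, bent steel neck at the back, hand scanner on top. Origin: centre of the foot's underside; z up; it looks towards its own -x. The scanner's window is 40 mm to -x of the foot's centre and 200 mm up; the highest point, its rear end, is about 270 mm up.
- scanner_head: The hand scanner: black head 56 mm wide, 44 thick, 97 long, grey front collar 68 wide and 52 high, handle hanging from the rear. It looks 30 degrees below level. Origin: centre of its front window; -x is the line of sight, y is level, z is square to the line of sight, up and leaning 30 degrees from vertical away from the scanner.
- aim (a point): The reading point in the air: 80 mm in front of the middle of the window on its line of sight, 160 mm above the bench. Axes as the scanner head's: -x along the line of sight; z the direction in which the tube's axis must lie, cap towards +z: 30 degrees from vertical, cap leaning straight away from the scanner.
- short_tube0: Short sample tube, one of four alike: 16 mm diameter, 80 mm tall with its blue cap (cap 19 mm diameter, top 24 mm), paper label all round. Stands upright in a hole of the orange rack; its top is 86 mm above the bench. Not wanted; leave in place. Origin: centre of its underside, z up along the tube.
- short_tube1: Short sample tube, one of four alike: 16 mm diameter, 80 mm tall with its blue cap (cap 19 mm diameter, top 24 mm), paper label all round. Stands upright in a hole of the orange rack; its top is 86 mm above the bench. Not wanted; leave in place. Origin: centre of its underside, z up along the tube.
- short_tube2: Short sample tube, one of four alike: 16 mm diameter, 80 mm tall with its blue cap (cap 19 mm diameter, top 24 mm), paper label all round. Stands upright in a hole of the orange rack; its top is 86 mm above the bench. Not wanted; leave in place. Origin: centre of its underside, z up along the tube.
- short_tube3: Short sample tube, one of four alike: 16 mm diameter, 80 mm tall with its blue cap (cap 19 mm diameter, top 24 mm), paper label all round. Stands upright in a hole of the orange rack; its top is 86 mm above the bench. Not wanted; leave in place. Origin: centre of its underside, z up along the tube.
- mouse: Black computer mouse, 105 x 60 x 32 mm, loose on the bench. Leave alone. Origin: centre of its underside.
- jar: Closed jar, 60 mm diameter, 75 mm high, loose on the bench. Leave alone. Origin: centre of its underside.
- cap_tray: Empty open grey tray, 140 x 100 x 45 mm, loose on the bench. Leave alone. Origin: centre of its underside.

How it is judged:
By the outcome, as a careful person would: the job done as asked, in the order asked, and still so for the second after the job is handed in, while the arm keeps its last pose, push and grip.
It also fails if it takes over 38 s, if anything falls off the work surface, if the arm or the gripper's body presses on something with over 40 N, if the wrist force passes 120 N, or if a joint passes its speed limit or range.

## Robot

A 6-joint arm with a two-finger parallel gripper is mounted at the origin on the work surface. World frame = base frame: x ahead of the robot, y to its left, z up, the work surface at z = 0. Lengths are in m, angles in rad, forces in N, time in s.
With the tool pointing down it reaches from about 0.3 to 0.875 m from the base axis. Payload 6.4 kg.
Tool frame: the origin (TCP) lies midway between the tips of the shut fingers; the grasp point (between the pads) lies behind it (env.grip_point_offset is the z of the grasp point in the tool frame, in m); z points along the fingers, y is the direction in which the jaws open and shut (so a half turn about z gives the same grasp; the last joint's range is limited). The gripper opens to 85 mm and grips with 20 to 120 N. Pads are 22 mm wide; open, the fingers measure 114 mm over their backs; the gripper's body (76 mm by 85 mm) begins 54 mm behind the grasp point. The pads swing forward as they close: fully open they stand 13 mm farther back than shut.
Start: joints at [1.106, 0.181, 1.607, -0, 1.354, -0.206], TCP at [0.147, 0.556, 0.195] pointing down, gripper open.
Joint ranges: [-2.99, 2.99], [-0.89, 2.07], [0.3, 2.58], [-1.14, 4.28], [0, 2.63], [-3.12, 3.12]. Speed limits (rad/s): [2.57, 2.57, 3.01, 3.14, 3.14, 3.14].

## Interface

Orientations are given as a 3x3 rotation matrix whose columns are the frame's x, y, z axes.
In Python, from workcell import env, kin, camera, calibration gives the robot as it stands. Calls block until the motion is done:
- env.move_ptp(position, orientation): joint-space move of the TCP to a pose.
- env.servo_line(position, ori=None, vel=0.15, contact_N=None): straight line of the TCP; ori=None keeps the orientation; vel is the mean speed in m/s. With contact_N (N) it stops when the force on the tool has changed by that much, and returns True; else False.
- env.set_joints(angles): joint-space move.
- env.set_gripper(opening, force=None): opening from 0.0 (shut) to 1.0 (fully open); force is the grip in N (None keeps the last); returns when the fingers have stopped.
- env.wait(seconds).
- kin.solve_ik(position, orientation): joint angles nearest the present ones, or None.
- camera(name): name is "scene" or "top" or "wrist"; returns the picture (420x560x3 uint8, blue, green, red); there is no depth.
- calibration(name): a dict with "intrinsics" (3x3 intrinsics, pixels), "R" (3x3) and "t" (3): a world point X has camera coordinates R X + t; the wrist camera has in their place "hand_eye" (4x4, takes a point from camera to tool coordinates, whose origin is the TCP and whose axes are the flange's). Camera axes: x right, y down, z forward; pixel columns grow to the right and rows downward; lengths in m; the calibration is good to about 2 mm. A picture is of the moment at which its call begins: read the wrist's pose just before it. calibration takes no time and is no camera call.
A pose or a line that the arm cannot do raises env.PlanningError and nothing moves.
- env.close_job(): hands the job in, once; it reports no verdict.
Readings, each from a call of its own:
- env.current_time_s(): time.
- env.current_q(): joint angles.
- env.current_qvel(): joint speeds.
- env.current_joint_efforts(): joint torques, N m.
- env.current_ee_pos(): TCP position.
- env.current_eef_rot(): TCP orientation.
- env.current_contact_force(): force on the tool from outside, world axes, zero at the start.
- env.current_ft_torque(): the same for the moment, N m.
- env.current_opening(): opening from 0.0 (shut) to 1.0 (fully open).
Only numpy, scipy, OpenCV 4.12 (cv2) and the standard library are available. Lean on these libraries where they do the work, as an engineer would, in place of code of your own. Each camera call takes 0.05 s, during which the arm holds its last target.

## Working session

There is one attempt and no reset: what is moved stays moved. The work goes in short steps, each a Python script; the robot and the scene stay as the last script left them, time stands still between calls to the robot, and variables do not carry over. Pictures are saved under pics/ and viewed, and the job is handed in when it is done.

```bash
mkdir -p pics; ls
python3 - <<'E'
from workcell import env,kin,camera,calibration
import cv2,numpy as np
np.set_printoptions(precision=4,suppress=True)
for n in ["scene","top","wrist"]:
    cv2.imwrite(f"pics/{n}0.png",camera(n)); c=calibration(n); print(n,c)
print(env.grip_point_offset,env.current_time_s(),env.current_eef_rot())
E
```

```text
pics
scene {'intrinsics': array([[503.045 ,   0.    , 284.0456],
       [  0.    , 503.045 , 208.3548],
       [  0.    ,   0.    ,   1.    ]]), 'R': array([[ 0.5862,  0.81  ,  0.0121],
       [ 0.6323, -0.4482, -0.6319],
       [-0.5064,  0.3781, -0.775 ]]), 't': array([-0.4522, -0.1966,  1.5446])}
top {'intrinsics': array([[395.1926,   0.    , 276.5377],
       [  0.    , 395.1926, 212.0223],
       [  0.    ,   0.    ,   1.    ]]), 'R': array([[ 0.0098, -0.9999, -0.0126],
       [-0.9975, -0.0089, -0.0699],
       [ 0.0698,  0.0133, -0.9975]]), 't': array([0.1566, 0.5745, 1.2857])}
wrist {'intrinsics': array([[372.9127,   0.    , 279.775 ],
       [  0.    , 372.9127, 211.2073],
       [  0.    ,   0.    ,   1.    ]]), 'hand_eye': array([[-0.001 , -0.9536, -0.3012,  0.0764],
       [ 1.    , -0.0008, -0.0005,  0.0011],
       [ 0.0003, -0.3012,  0.9536, -0.1791],
       [ 0.    ,  0.    ,  0.    ,  1.    ]])}
-0.0187 0.15 [[-0.9667  0.2559 -0.0006]
 [ 0.2559  0.9667 -0.0012]
 [ 0.0003 -0.0013 -1.    ]]
```

View pics/scene0.png

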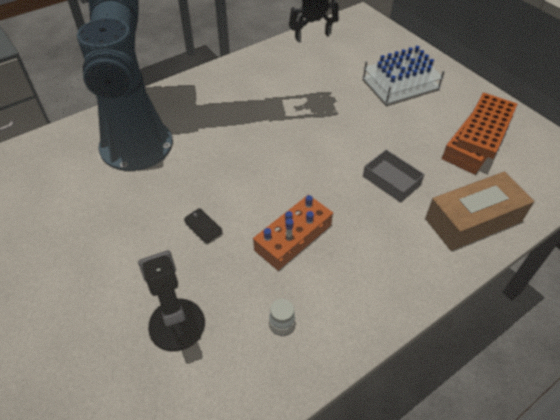

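View pics/top0.png

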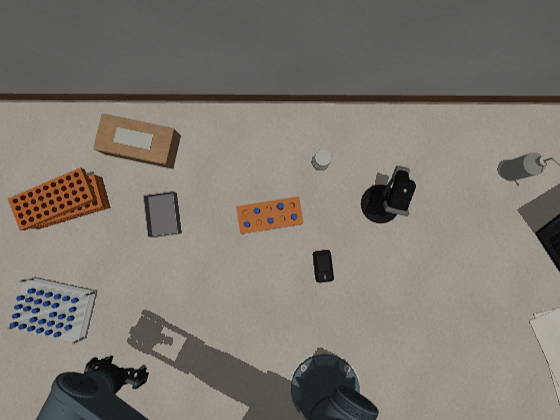

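View pics/wrist0.png

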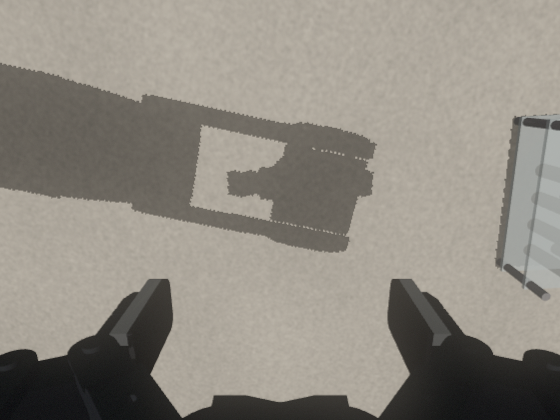

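Run:
```python
import cv2,numpy as np
a=cv2.imread('pics/top0.png');b=cv2.imread('pics/scene0.png')
cv2.imwrite('pics/top0z.png',cv2.resize(a[140:290,220:440],None,fx=3.6,fy=3.6,interpolation=cv2.INTER_CUBIC))
cv2.imwrite('pics/scene0z.png',cv2.resize(b[180:360,130:350],None,fx=3.3,fy=3.3,interpolation=cv2.INTER_CUBIC))
```

```text
(no output)
```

View pics/top0z.png

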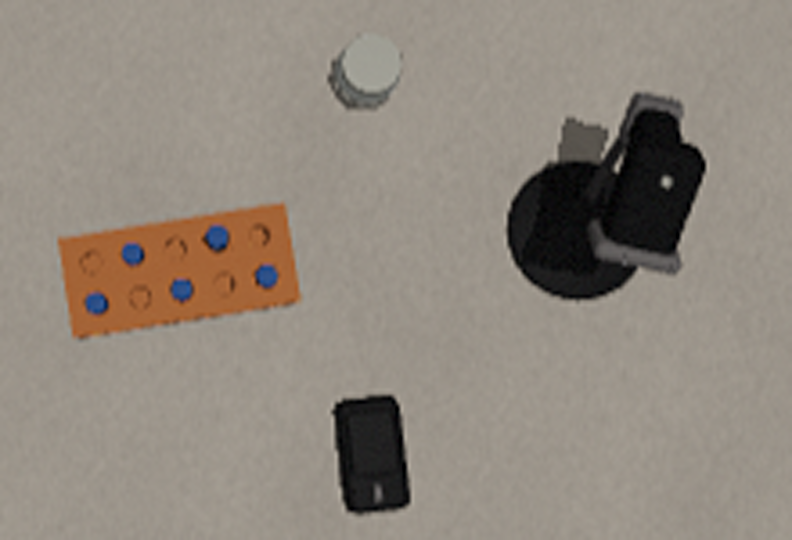

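View pics/scene0z.png

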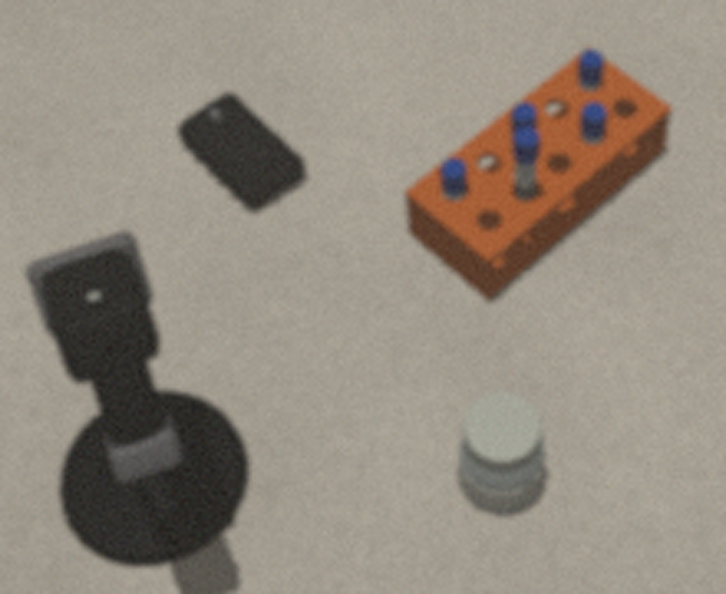

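```bash
cat > h.py <<'E'
import cv2,numpy as np
np.set_printoptions(precision=4,suppress=True)
from workcell import env,kin,camera,calibration
def cam(n):
    c=calibration(n); return c["intrinsics"],c["R"],c["t"]
def wcam(p,R):
    c=calibration("wrist");T=np.eye(4);T[:3,:3]=R;T[:3,3]=p
    M=np.linalg.inv(T@c["hand_eye"]); return c["intrinsics"],M[:3,:3],M[:3,3]
def ray(C,uv):
    K,R,t=C; d=R.T@np.linalg.solve(K,[uv[0],uv[1],1.]); return -R.T@t,d/np.linalg.norm(d)
def plane(C,uv,z):
    o,d=ray(C,uv); return o+d*(z-o[2])/d[2]
def tri(rs):
    A=sum(np.eye(3)-np.outer(d,d) for o,d in rs);b=sum((np.eye(3)-np.outer(d,d))@o for o,d in rs)
    x=np.linalg.solve(A,b); return x,[np.linalg.norm(np.cross(x-o,d)) for o,d in rs]
def proj(C,X):
    K,R,t=C; p=K@(R@np.asarray(X)+t); return p[:2]/p[2]
E
python3 - <<'E'
from h import *
T=cam("top");S=cam("scene")
tz=lambda u,v:(u/3.6+220,v/3.6+140)
sz=lambda u,v:(u/3.3+130,v/3.3+180)
print("rack corners",[plane(T,tz(*p),.056) for p in [(60,238),(284,205),(300,300),(76,338)]])
print("cap top",plane(T,tz(217,237),.124), "scene",plane(S,sz(527,133),.124))
for p in [(97,303),(133,254),(181,290),(266,277)]: print("short",plane(T,tz(*p),.086))
img=cv2.imread('pics/scene0.png')
print("foot",plane(T,tz(577,230),.015),plane(S,sz(155,475),.015))
print("collar top corners top view", [plane(T,tz(*p),.2225) for p in [(593,235),(678,262)]])
print("scene", [plane(S,sz(*p),.2225) for p in [(28,268),(128,235)]])
E
```

```text
rack corners [array([0.5885, 0.2904, 0.056 ]), array([0.62 , 0.09 , 0.056]), array([0.535 , 0.0752, 0.056 ]), array([0.4992, 0.2746, 0.056 ])]
cap top [0.5848 0.1494 0.124 ] scene [0.5859 0.1491 0.124 ]
short [0.5294 0.2537 0.086 ]
short [0.5726 0.2228 0.086 ]
short [0.5415 0.1805 0.086 ]
short [0.5535 0.1066 0.086 ]
foot [ 0.6036 -0.1817  0.015 ] [ 0.6117 -0.1875  0.015 ]
collar top corners top view [array([ 0.5805, -0.1423,  0.2225]), array([ 0.5601, -0.2076,  0.2225])]
scene [array([ 0.5542, -0.2079,  0.2225]), array([ 0.5677, -0.147 ,  0.2225])]
```

Run:
```python
from h import *
R=np.array([[-1,0,0],[0,1,0],[0,0,-1.]])
env.move_ptp([0.45,-0.03,0.34],R)
p,Rr=env.current_ee_pos(),env.current_eef_rot()
im=camera("wrist");np.savez('w1.npz',p=p,R=Rr)
cv2.imwrite('pics/w1.png',im)
C=wcam(p,Rr); print(proj(C,[.585,.149,.124]),env.current_time_s(),env.current_q())
```

```text
[430.2956 281.0336] 2.6 [-0.3296 -0.1925  1.6925  0.0001  1.642  -1.9014]
```

View pics/w1.png

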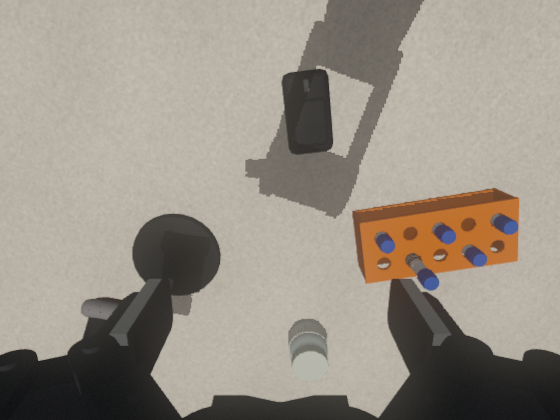

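Run:
```python
from h import *
c,s=np.cos(np.pi/6),.5
R=np.array([[-c,0,s],[0,1,0],[-s,0,-c]])
print(kin.solve_ik([0.43,-0.16,0.33],R))
env.move_ptp([0.43,-0.16,0.33],R)
p,Rr=env.current_ee_pos(),env.current_eef_rot()
im=camera("wrist");np.savez('w2.npz',p=p,R=Rr)
cv2.imwrite('pics/w2.png',im)
C=wcam(p,Rr); print(p,env.current_time_s())
```

```text
[-0.9696 -0.594   2.0755  0.4348  1.3649 -2.5664]
[ 0.4301 -0.1598  0.3305] 3.425
```

View pics/w2.png

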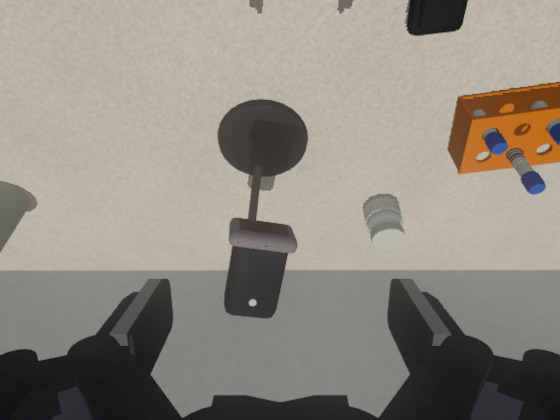

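Run:
```python
import cv2,numpy as np
a=cv2.imread('pics/w2.png').astype(float)
a=np.clip(255*(a/255)**.5,0,255).astype(np.uint8)
cv2.imwrite('pics/w2z.png',cv2.resize(a[90:330,200:330],None,fx=2.5*1,fy=2.5,interpolation=cv2.INTER_CUBIC))
cv2.imwrite('pics/w2y.png',cv2.resize(a[205:325,215:315],None,fx=5,fy=5,interpolation=cv2.INTER_CUBIC))
b=cv2.imread('pics/top0.png').astype(float)
b=np.clip(255*(b/255)**.5,0,255).astype(np.uint8)
cv2.imwrite('pics/top0y.png',cv2.resize(b[160:230,355:425],None,fx=8,fy=8,interpolation=cv2.INTER_CUBIC))
```

```text
(no output)
```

View pics/w2y.png

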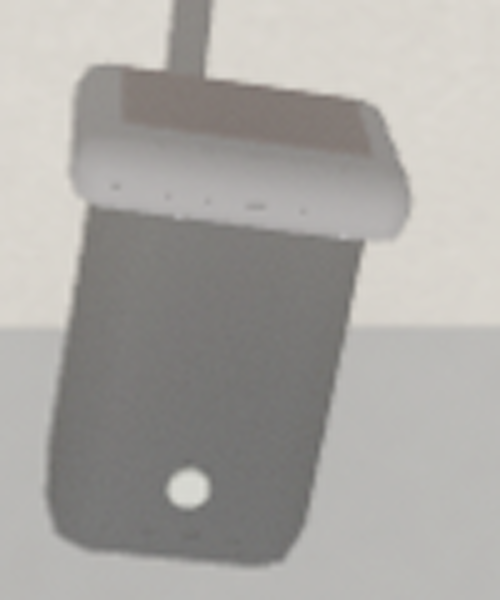

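View pics/top0y.png

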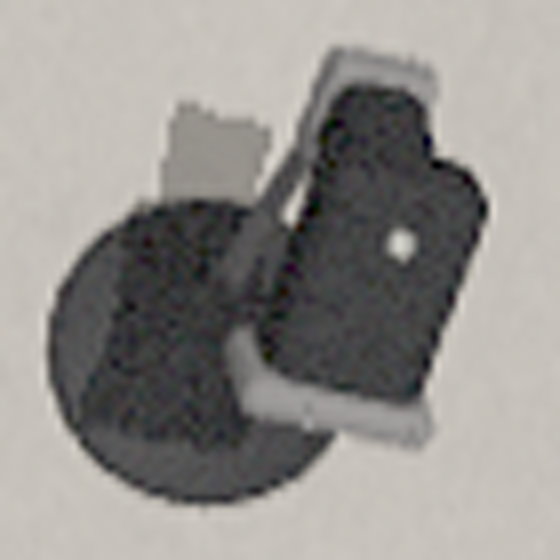

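Run:
```python
from h import *
d=np.load('w2.npz');W=wcam(d['p'],d['R']);T=cam("top");S=cam("scene")
wy=lambda u,v:((u+.5)/5-.5+215,(v+.5)/5-.5+205)
ty=lambda u,v:((u+.5)/8-.5+355,(v+.5)/8-.5+160)
sz=lambda u,v:((u+.5)/3.3-.5+130,(v+.5)/3.3-.5+180)
wd=wy(188,488);td=ty(402,244);sd=sz(94,296)
dot,r=tri([ray(W,wd),ray(T,td),ray(S,sd)]);print("dot",dot,r, tri([ray(W,wd),ray(T,td)]))
win=plane(W,wy(244,111),.2);print("win",win)
yaw=lambda a,b:np.degrees(np.arctan2(-(b-a)[0],(b-a)[1]))
for q,z in [(((122,70),(362,101)),.185),(((122,122),(368,153)),.215),(((100,205),(360,238)),.222)]:
    a,b=[plane(W,wy(*x),z) for x in q];print("edge",a,b,np.linalg.norm(a-b),yaw(a,b))
v=dot-win;print("win->dot yaw",np.degrees(np.arctan2(v[1],v[0])),v)
# foot: wrist ellipse
im=cv2.imread('pics/w2.png');g=cv2.cvtColor(im,cv2.COLOR_BGR2GRAY)
m=(g<90).astype(np.uint8);m[:95]=0;m[185:]=0;m[:,:210]=0;m[:,320:]=0
c=max(cv2.findContours(m,0,1)[0],key=cv2.contourArea).reshape(-1,2)
X=np.array([plane(W,p,.02) for p in c if p[1]<165])
def circ(X):
    A=np.c_[2*X[:,:2],np.ones(len(X))];s=np.linalg.lstsq(A,(X[:,:2]**2).sum(1),rcond=None)[0];return s[:2],np.sqrt(s[2]+s[:2]@s[:2])
print("foot W",circ(X))
im=cv2.imread('pics/top0.png');g=cv2.cvtColor(im,cv2.COLOR_BGR2GRAY)
P=[ty(*q) for q in [(48,350),(60,285),(98,230),(150,205),(65,420),(110,475),(160,497),(210,505),(265,492),(310,465)]]
print("foot T",circ(np.array([plane(T,p,.02) for p in P])))
im=cv2.imread('pics/scene0z.png')
P=[sz(*q) for q in [(62,485),(70,445),(90,415),(72,520),(100,550),(150,565),(200,545),(235,510),(247,465),(235,430),(210,405),(175,393)]]
print("foot S",circ(np.array([plane(S,p,.02) for p in P])))
d=np.load('w1.npz');W1=wcam(d['p'],d['R'])
im=cv2.imread('pics/w1.png');g=cv2.cvtColor(im,cv2.COLOR_BGR2GRAY)
m=(g<90).astype(np.uint8);m[:205]=0;m[285:]=0;m[:,:120]=0;m[:,230:]=0
c=max(cv2.findContours(m,0,1)[0],key=cv2.contourArea).reshape(-1,2)
print("foot W1",circ(np.array([plane(W1,p,.02) for p in c if p[1]<270])))
# cap
print("cap W1",plane(W1,(431,284),.124),"W",plane(W,(536,186),.124))
```

```text
dot [ 0.6189 -0.1883  0.2582] [np.float64(0.0007818444579713172), np.float64(0.00073221878790741), np.float64(0.0014770083202667523)] (array([ 0.6191, -0.1875,  0.2583]), [np.float64(2.349553988950394e-07), np.float64(2.3495539888072672e-07)])
win [ 0.5687 -0.1761  0.2   ]
edge [ 0.5729 -0.2027  0.185 ] [ 0.5831 -0.1514  0.185 ] 0.0522191874266259 -11.294291565110367
edge [ 0.5542 -0.1989  0.215 ] [ 0.5638 -0.1509  0.215 ] 0.04896137307611716 -11.370937943978436
edge [ 0.5715 -0.2042  0.222 ] [ 0.5826 -0.1523  0.222 ] 0.053010493227537626 -12.08027196578632
win->dot yaw -13.62434767887828 [ 0.0502 -0.0122  0.0582]
foot W (array([ 0.5933, -0.1837]), np.float64(0.06254970503088784))
foot T (array([ 0.6053, -0.1791]), np.float64(0.06420651339800997))
foot S (array([ 0.6116, -0.1886]), np.float64(0.06396498372301673))
foot W1 (array([ 0.5984, -0.1795]), np.float64(0.06264511199191512))
cap W1 [0.5887 0.15   0.124 ] W [0.5837 0.1469 0.124 ]
```

Run:
```python
from h import *
d=np.load('w2.npz');W=wcam(d['p'],d['R']);T=cam("top");S=cam("scene")
d=np.load('w1.npz');W1=wcam(d['p'],d['R'])
ty=lambda u,v:((u+.5)/8-.5+355,(v+.5)/8-.5+160)
sz=lambda u,v:((u+.5)/3.3-.5+130,(v+.5)/3.3-.5+180)
def circ(X):
    A=np.c_[2*X[:,:2],np.ones(len(X))];s=np.linalg.lstsq(A,(X[:,:2]**2).sum(1),rcond=None)[0];return s[:2],np.sqrt(s[2]+s[:2]@s[:2])
def con(f,box,ymax):
    im=cv2.imread(f);g=cv2.cvtColor(im,cv2.COLOR_BGR2GRAY)
    x0,x1,y0,y1=box;m=np.zeros_like(g);m[y0:y1,x0:x1]=(g[y0:y1,x0:x1]<95)
    c=max(cv2.findContours(m,0,1)[0],key=cv2.contourArea).reshape(-1,2)
    return [p for p in c if p[1]<ymax and p[1]>y0]
PT=[ty(*q) for q in [(48,350),(60,285),(98,230),(150,205),(65,420),(110,475),(160,497),(210,505),(265,492),(310,465)]]
PS=[sz(*q) for q in [(62,485),(70,445),(90,415),(72,520),(100,550),(150,565),(200,545),(235,510),(247,465),(235,430),(210,405),(175,393)]]
PW=con('pics/w2.png',(210,320,95,185),160);P1=con('pics/w1.png',(120,230,205,285),265)
for z in (0,.01,.02):
    for n,C,P in (("W",W,PW),("W1",W1,P1),("T",T,PT),("S",S,PS)):
        c,r=circ(np.array([plane(C,p,z) for p in P]));print(z,n,c,round(r,4))
for n,C in (("T",T),("S",S)): print(n,"cam",-C[1].T@C[2])
for n,f,C in (("w1",'pics/w1.png',W1),("w2",'pics/w2.png',W),("t",'pics/top0.png',T),("s",'pics/scene0.png',S)):
    im=cv2.imread(f);h=cv2.cvtColor(im,cv2.COLOR_BGR2HSV);m=cv2.inRange(h,(105,100,40),(130,255,255))
    k,l,st,ce=cv2.connectedComponentsWithStats(m)
    e=proj(C,[.585,.149,.124]);i=1+np.argmin([np.linalg.norm(c-e) for c in ce[1:]])
    print(n,e,ce[i],st[i], "axis at .112",plane(C,ce[i],.112))
```

```text
0 W [ 0.6076 -0.1848] 0.0652
0 W1 [ 0.6073 -0.1854] 0.0652
0 T [ 0.6072 -0.1841] 0.0652
0 S [ 0.601  -0.1864] 0.0652
0.01 W [ 0.6002 -0.1842] 0.0637
0.01 W1 [ 0.6028 -0.1824] 0.0639
0.01 T [ 0.6062 -0.1816] 0.0647
0.01 S [ 0.6063 -0.1875] 0.0646
0.02 W [ 0.5927 -0.1836] 0.0623
0.02 W1 [ 0.5983 -0.1793] 0.0626
0.02 T [ 0.6053 -0.1791] 0.0642
0.02 S [ 0.6116 -0.1886] 0.064
T cam [0.4818 0.1447 1.3246]
S cam [ 1.1717 -0.3058  1.0782]
w1 [430.5774 281.173 ] [430.9367 282.9684] [424 277  15  13 158] axis at .112 [0.5938 0.1551 0.112 ]
w2 [537.2149 186.8111] [535.1661 182.6015] [526 172  19  22 271] axis at .112 [0.5894 0.1543 0.112 ]
t [280.4185 205.7826] [279.9643 205.5714] [277 203   6   6  28] axis at .112 [0.5867 0.1504 0.112 ]
s [289.4303 220.0795] [288.5893 218.375 ] [286 212   6  13  56] axis at .112 [0.5722 0.1562 0.112 ]
```

```bash
cat >> h.py <<'E'
G=-env.grip_point_offset
yaw=np.radians(-11.8);u=np.array([np.cos(yaw),np.sin(yaw),0]);yh=np.array([-np.sin(yaw),np.cos(yaw),0])
tz=-.5*u+np.array([0,0,np.sqrt(.75)])
aim=np.array([.5665,-.1767,.2])+.08*(-np.cos(np.pi/6)*u+np.array([0,0,-.5]))
tube=np.array([.5857,.1490])
def Rfin(psi):
    z=-tz;y=yh;x=np.cross(y,z);M=np.c_[x,y,z]
    c,s=np.cos(psi),np.sin(psi);return M@np.array([[c,-s,0],[s,c,0],[0,0,1]])
def Rgr(a):
    c,s=np.cos(a),np.sin(a);return np.array([[-c,s,0],[-s*-1*-1,-c*-1,0],[0,0,-1.]]) if 0 else np.array([[c,-s,0],[s,c,0],[0,0,1]])@np.diag([-1,1,-1.])
E
python3 - <<'E'
from h import *
print("aim",aim,tz,env.current_q())
for a in range(-90,271,30):
    q=kin.solve_ik([tube[0],tube[1],.0933],Rgr(np.radians(a)));print("g",a,q)
for p in range(-90,271,30):
    q=kin.solve_ik(aim+tz*(.056-G),Rfin(np.radians(p)));print("f",p,q)
E
```

```text
aim [ 0.4987 -0.1625  0.16  ] [-0.4894  0.1022  0.866 ] [-0.9672 -0.5929  2.0735  0.4341  1.3656 -2.5648]
g -90 [ 0.0529  0.3511  1.6144 -0.      1.1761  0.0529]
g -60 [ 0.0529  0.3511  1.6144 -0.      1.1761 -0.4707]
g -30 [ 0.0529  0.3511  1.6144 -0.      1.1761 -0.9943]
g 0 [ 0.0529  0.3511  1.6144 -0.      1.1761 -1.5179]
g 30 [ 0.0529  0.3511  1.6144 -0.      1.1761 -2.0415]
g 60 [ 0.0529  0.3511  1.6144 -0.      1.1761 -2.5651]
g 90 [ 0.0529  0.3511  1.6144 -0.      1.1761 -3.0887]
g 120 [ 0.0529  0.3511  1.6144 -0.      1.1761  2.6709]
g 150 [ 0.0529  0.3511  1.6144 -0.      1.1761  2.1473]
g 180 [ 0.0529  0.3511  1.6144 -0.      1.1761  1.6237]
g 210 [ 0.0529  0.3511  1.6144 -0.      1.1761  1.1001]
g 240 [ 0.0529  0.3511  1.6144 -0.      1.1761  0.5765]
g 270 [ 0.0529  0.3511  1.6144 -0.      1.1761  0.0529]
f -90 [-0.7444 -0.3842  2.226   0.3423  0.8693  2.4381]
f -60 [-0.7444 -0.3842  2.226   0.3423  0.8693  2.9617]
f -30 [-0.7444 -0.3842  2.226   0.3423  0.8693 -2.7978]
f 0 [-0.7444 -0.3842  2.226   0.3423  0.8693 -2.2742]
f 30 [-0.7444 -0.3842  2.226   0.3423  0.8693 -1.7506]
f 60 [-0.7444 -0.3842  2.226   0.3423  0.8693 -1.227 ]
f 90 [-0.7444 -0.3842  2.226   0.3423  0.8693 -0.7035]
f 120 [-0.7444 -0.3842  2.226   0.3423  0.8693 -0.1799]
f 150 [-0.7444 -0.3842  2.226   0.3423  0.8693  0.3437]
f 180 [-0.7444 -0.3842  2.226   0.3423  0.8693  0.8673]
f 210 [-0.7444 -0.3842  2.226   0.3423  0.8693  1.3909]
f 240 [-0.7444 -0.3842  2.226   0.3423  0.8693  1.9145]
f 270 [-0.7444 -0.3842  2.226   0.3423  0.8693  2.4381]
```

Run:
```python
from h import *
R=Rgr(0)
env.move_ptp([tube[0]-.08,tube[1],.28],R)
env.move_ptp([tube[0],tube[1],.15],R)
p,Rr=env.current_ee_pos(),env.current_eef_rot()
im=camera("wrist");np.savez('w3.npz',p=p,R=Rr);cv2.imwrite('pics/w3.png',im)
C=wcam(p,Rr);print(p,env.current_time_s(),proj(C,[*tube,.124]),proj(C,[*tube,.1]),proj(C,[*tube,.056]))
```

```text
[0.5861 0.148  0.1512] 5.375 [280.1117 228.3153] [280.0884 215.5517] [280.0554 197.4875]
```

View pics/w3.png

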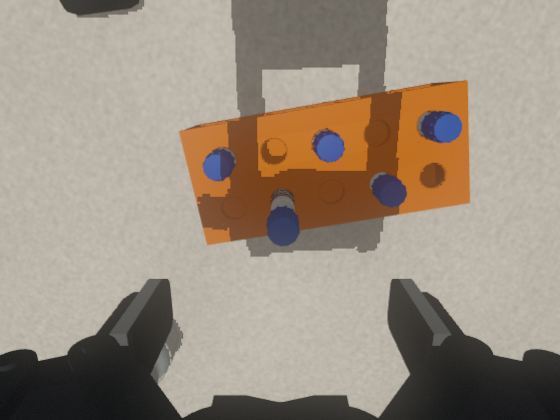

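Run:
```python
from h import *
R=Rgr(0)
print(env.servo_line([tube[0],tube[1]+.001,.0938],R,vel=.08,contact_N=8))
env.wait(.2);print(env.current_ee_pos(),env.current_contact_force())
env.set_gripper(0.0,40)
print(env.current_opening(),env.current_contact_force())
env.servo_line([tube[0],tube[1]+.001,.135],R,vel=.08)
print(env.current_opening(),env.current_contact_force())
cv2.imwrite('pics/w4.png',camera("wrist"))
env.servo_line([tube[0],tube[1]+.001,.235],R,vel=.2)
p,Rr=env.current_ee_pos(),env.current_eef_rot()
im=camera("wrist");np.savez('w5.npz',p=p,R=Rr);cv2.imwrite('pics/w5.png',im)
print(p,env.current_opening(),env.current_time_s())
cv2.imwrite('pics/tb.png',np.vstack([cv2.resize(im,None,fx=.5,fy=.5),]))
cv2.imwrite('pics/s5.png',camera("scene"))
```

```text
False
[0.5862 0.15   0.0945] [0.4089 0.1266 0.5307]
-0.0022952058241893117 [-0.2541 -0.5068  0.3126]
-0.0023799813649230768 [ 0.5345 -0.2638 -0.9544]
[0.585  0.1499 0.2336] 0.0011561951082822877 8.6083
```

View pics/w5.png

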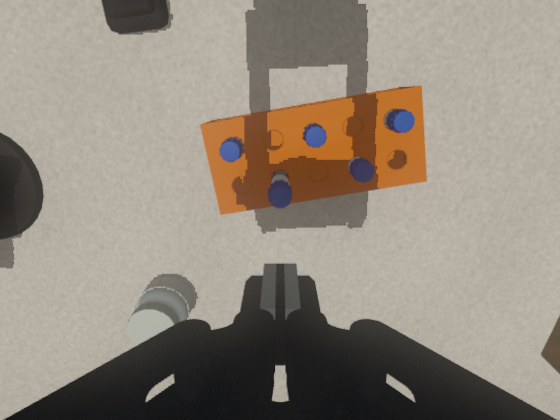

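View pics/s5.png

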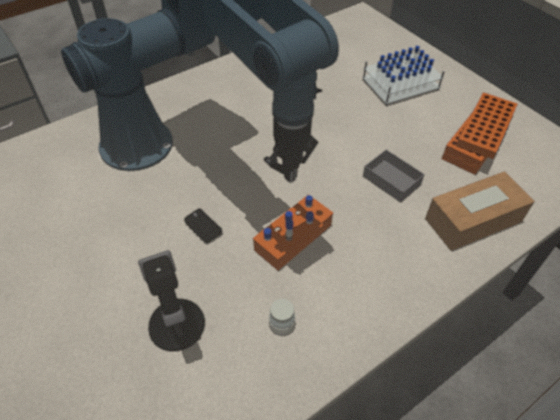

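View pics/w4.png

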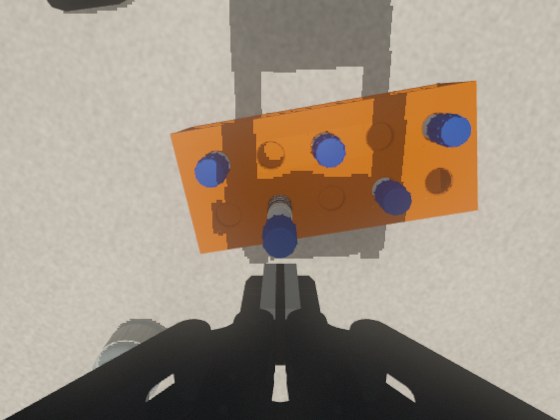

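Run:
```python
from h import *
S=cam("scene")
for z in (.2336,.2336+.0187,.2336+.042,.2336+.055): print(z,proj(S,[.585,.1499,z]))
a=cv2.imread('pics/s5.png')
cv2.imwrite('pics/s5z.png',cv2.resize(a[120:260,220:360],None,fx=4,fy=4,interpolation=cv2.INTER_CUBIC))
print(env.current_q(), env.grip_point_offset)
```

```text
0.2336 [290.7545 189.7848]
0.2523 [290.9445 184.1845]
0.2756 [291.1884 176.9985]
0.2886 [291.328  172.8849]
[ 0.0546  0.2181  1.4877 -0.      1.4399 -1.5162] -0.0187
```

View pics/s5z.png

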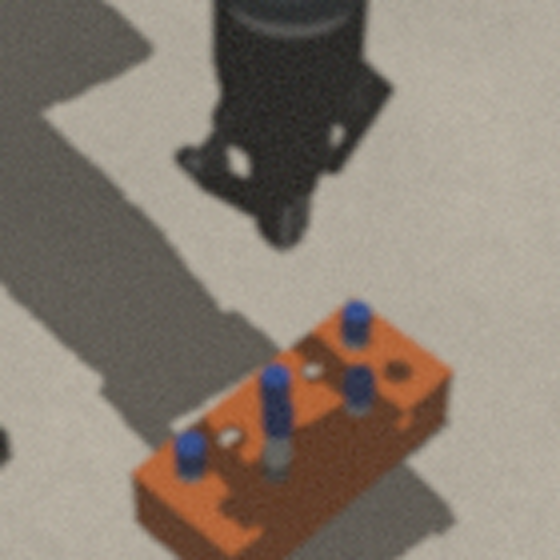

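```bash
sed -i 's/^G=.*/DEL=.041\nG=-env.grip_point_offset+DEL  # true grasp point behind reported TCP/' h.py
python3 - <<'E'
from h import *
R=Rgr(0)
env.set_gripper(1.0)
env.servo_line([tube[0],tube[1]+.0005,.11],R,vel=.2)
print(env.servo_line([tube[0],tube[1]+.0005,.112-G],R,vel=.08,contact_N=8))
env.wait(.1);print(env.current_ee_pos(),env.current_contact_force())
cv2.imwrite('pics/w6.png',camera("wrist"));cv2.imwrite('pics/s6.png',camera("scene")[120:260,220:360].repeat(4,0).repeat(4,1))
print(env.current_time_s())
E
```

```text
False
[0.5864 0.1496 0.053 ] [ 0.7666  0.7816 -1.1987]
11.2917
```

View pics/w6.png

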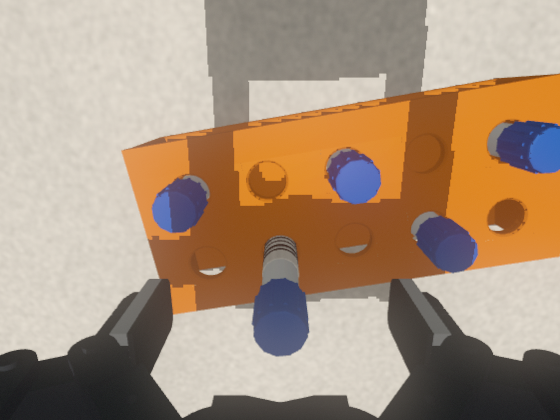

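View pics/s6.png

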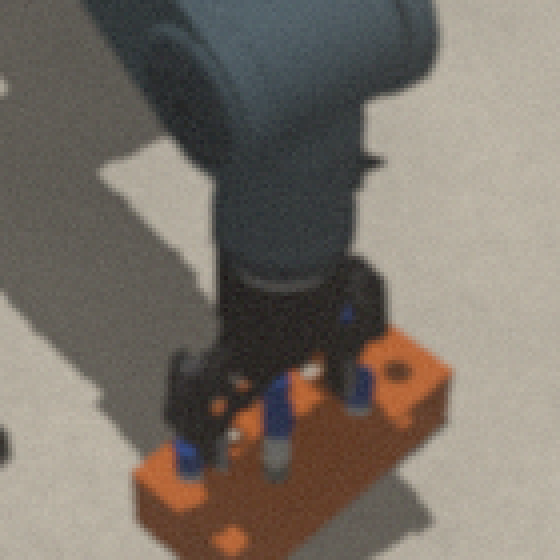

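Run:
```python
from h import *
R=Rgr(0)
env.set_gripper(0.0,40)
print(env.current_opening(),env.current_contact_force())
p=env.current_ee_pos()
env.servo_line([tube[0],tube[1]+.0005,p[2]+.03],R,vel=.08)
print(env.current_opening(),env.current_contact_force())
env.servo_line([tube[0],tube[1]+.0005,p[2]+.14],R,vel=.2)
p,Rr=env.current_ee_pos(),env.current_eef_rot()
im=camera("wrist");np.savez('w7.npz',p=p,R=Rr);cv2.imwrite('pics/w7.png',im)
cv2.imwrite('pics/s7.png',camera("scene")[120:260,220:360].repeat(4,0).repeat(4,1))
print(p,env.current_opening(),env.current_time_s())
```

```text
0.20553213493738176 [-1.0274 -0.1822  1.2466]
0.20790353781341614 [ 0.3443 -0.2476 -0.5737]
[0.5848 0.1494 0.1909] 0.20983070498399756 13.2417
```

View pics/w7.png

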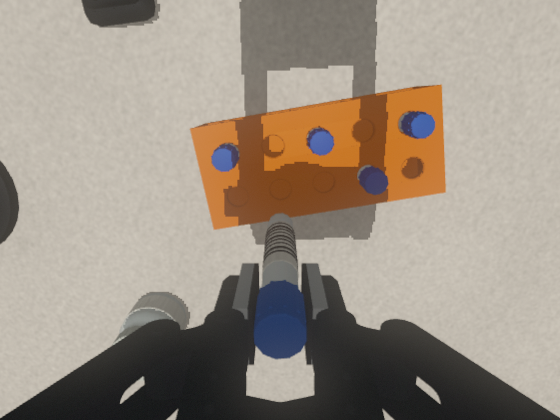

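View pics/s7.png

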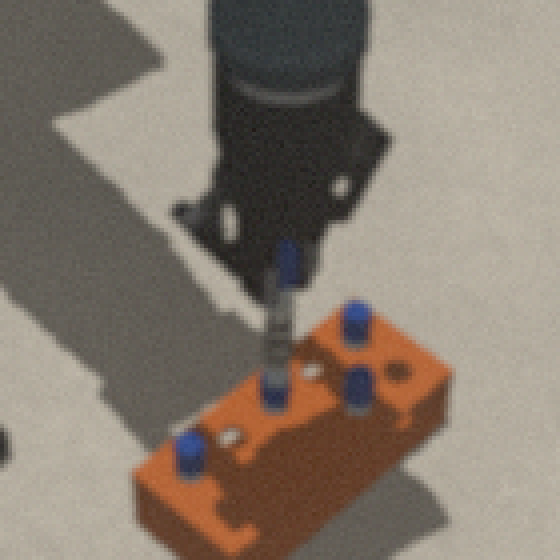

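Run:
```python
from h import *
d=np.load('w7.npz');p,R=d['p'],d['R'];C=wcam(p,R);S=cam("scene")
for s in (0,20,74,94,118):
    P=p+R@np.array([0,0,.047-s/1000]);q=proj(S,P);print(s,proj(C,P),(q-[220,120])*4)
a=cv2.imread('pics/w7.png')
cv2.imwrite('pics/w7z.png',cv2.resize(a[200:370,215:345],None,fx=4,fy=4,interpolation=cv2.INTER_CUBIC))
```

```text
0 [278.5364 218.231 ] [278.6808 379.0438]
20 [278.4163 229.0773] [279.4362 357.8367]
74 [277.956  270.6682] [281.5788 297.6829]
94 [277.7047 293.3746] [282.413 274.262]
118 [277.3026 329.6981] [283.4451 245.2859]
```

View pics/w7z.png

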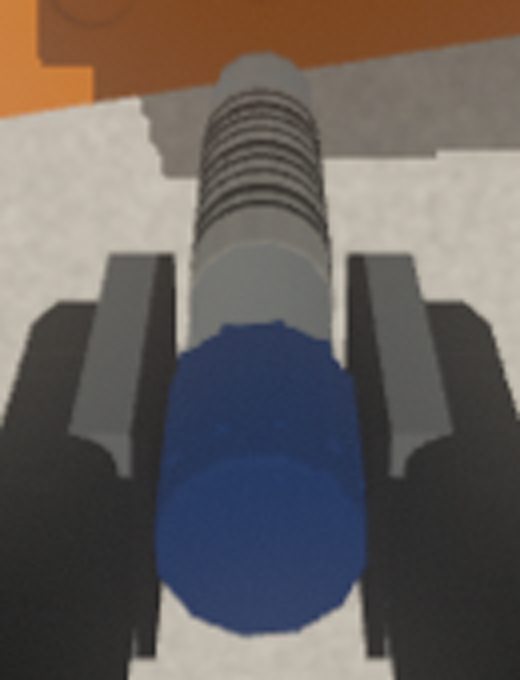

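Run:
```python
from h import *
d=np.load('w7.npz');p,R=d['p'],d['R'];C=wcam(p,R)
f=lambda uv,z:(lambda o,dd:R.T@(o+dd*((z-(R.T@(o-p))[2])/(R.T@dd)[2])-p))(*ray(C,uv))
zy=lambda u,v:((u+.5)/4-.5+215,(v+.5)/4-.5+200)
for n,uv,s,off in (("under",zy(264,52),0,.008),("labellow",zy(264,90),20,.008),("labeltop",zy(262,242),74,.008),("capbot",zy(262,320),94,.0095),("captop far",zy(262,455),118,.0095),("captop near",zy(262,635),118,-.0095)):
    q=f(uv,.047-s/1000);print(n,q-[off,0,0])
```

```text
under [-0.0042  0.0013  0.047 ]
labellow [-0.0037  0.0013  0.027 ]
labeltop [-0.0028  0.001  -0.027 ]
capbot [-0.0034  0.001  -0.047 ]
captop far [-0.0032  0.001  -0.071 ]
captop near [-0.0021  0.0009 -0.071 ]
```

```bash
cat >> h.py <<'E'
m=np.array([-.002,.0008,-.003])
E
python3 - <<'E'
from h import *
R=Rfin(0);pt=aim-R@m
pre=pt-.08*u+np.array([0,0,.06])
print(kin.solve_ik(pre,R),kin.solve_ik(pt,R))
env.move_ptp(pre,R)
print(env.current_ee_pos()-pre,env.current_opening())
env.servo_line(pt,R,vel=.08)
env.wait(.3)
p,Rr=env.current_ee_pos(),env.current_eef_rot()
print(p-pt,Rr-R,env.current_opening(),env.current_contact_force())
np.savez('w8.npz',p=p,R=Rr);cv2.imwrite('pics/w8.png',camera("wrist"))
s=camera("scene");t=camera("top");cv2.imwrite('pics/s8.png',s);cv2.imwrite('pics/t8.png',t)
cv2.imwrite('pics/s8z.png',cv2.resize(s[180:360,90:290],None,fx=4,fy=3.3,interpolation=cv2.INTER_CUBIC) if 0 else cv2.resize(s[200:350,100:290],None,fx=4,fy=4,interpolation=cv2.INTER_CUBIC))
cv2.imwrite('pics/t8z.png',cv2.resize(t[160:300,300:440],None,fx=4,fy=4,interpolation=cv2.INTER_CUBIC))
print(env.current_time_s())
E
```

```text
[-0.8735 -0.6307  2.3158  0.3627  1.06   -2.3533] [-0.7176 -0.27    2.2249  0.3656  0.7544 -2.2954]
[0.0005 0.     0.0005] 0.2076697333431487
[ 0.     -0.0001  0.0003] [[ 0.0002  0.0002  0.0004]
 [-0.     -0.     -0.0004]
 [-0.0004 -0.0003  0.0002]] 0.20829385255908367 [-0.5154  0.169  -0.1261]
16.4083
```

View pics/w8.png

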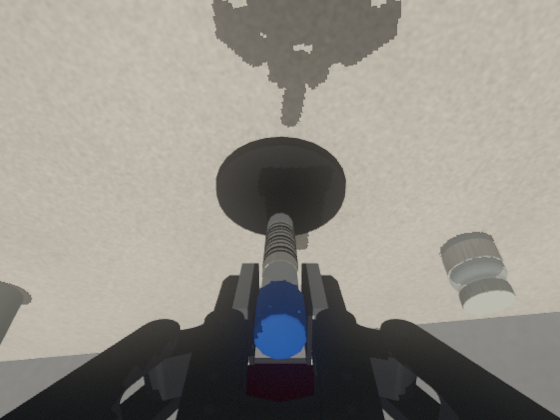

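View pics/s8z.png

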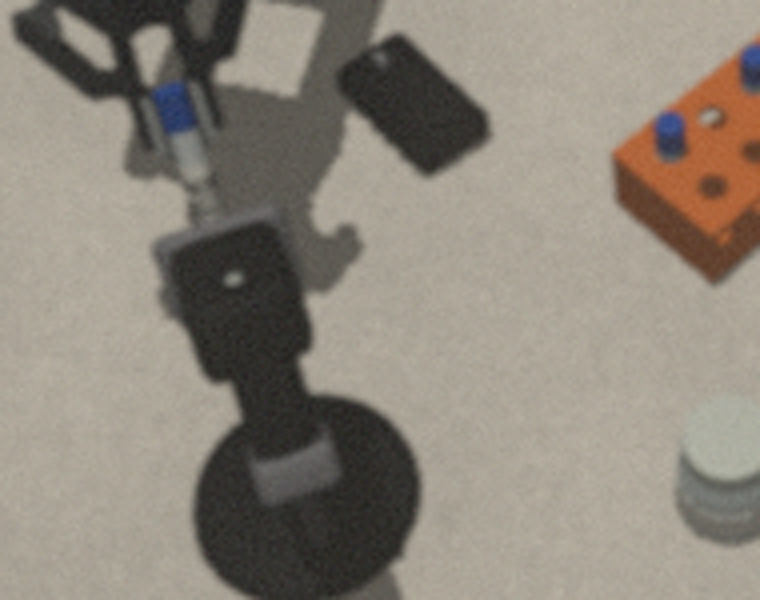

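View pics/t8z.png

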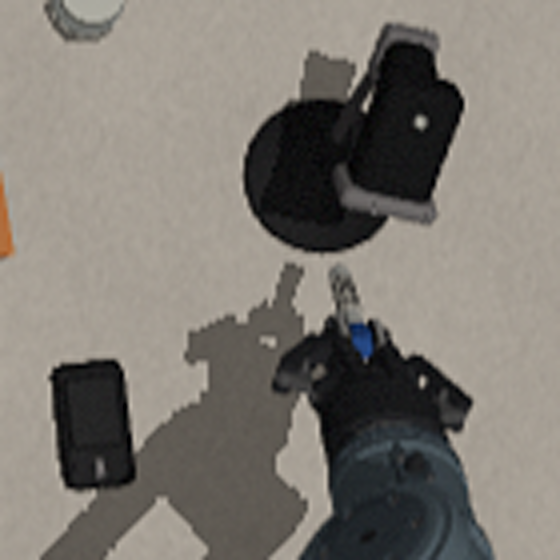

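Run:
```python
from h import *
T=cam("top");S=cam("scene")
for s in (0,20,74,94,118):
    P=aim+tz*(s-50)/1000;print(s,P,"T",(proj(T,P)-[300,160])*4,"S",(proj(S,P)-[100,200])*4)
d=np.load('w8.npz');W=wcam(d['p'],d['R'])
w=aim+.08*np.array([*(u[:2]*np.cos(np.pi/6)),.5])
print("W: window",proj(W,w),"foot",proj(W,[*(w[:2]+.04*u[:2]),0]))
a=cv2.imread('pics/w8.png').astype(float);a=np.clip(255*(a/255)**.5,0,255).astype(np.uint8)
cv2.imwrite('pics/w8z.png',cv2.resize(a[195:400,210:350],None,fx=2.9*1.3,fy=2.9,interpolation=cv2.INTER_CUBIC) if 0 else cv2.resize(a[200:400,210:350],None,fx=3,fy=3,interpolation=cv2.INTER_CUBIC))
```

```text
0 [ 0.5232 -0.1676  0.1167] T [336.8205 268.5113] S [235.9015 275.7689]
20 [ 0.5134 -0.1656  0.134 ] T [340.1883 280.8037] S [225.4903 244.9515]
74 [ 0.4869 -0.1601  0.1808] T [349.812  315.9296] S [196.6509 159.5866]
94 [ 0.4771 -0.158   0.1981] T [353.5876 329.7104] S [185.6907 127.1442]
118 [ 0.4654 -0.1556  0.2189] T [358.2811 346.8416] S [172.3324  87.6035]
W: window [279.8782 380.2354] foot [279.9834 188.6392]
```

View pics/w8z.png

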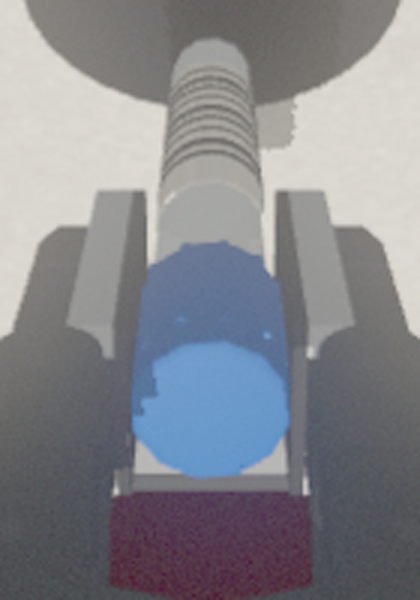

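Run:
```python
from h import *
env.wait(.3);print(np.abs(env.current_qvel()).max(),env.current_opening(),env.current_ee_pos(),env.current_time_s())
a=cv2.imread('pics/top0.png');b=camera("top")
for r in (slice(140,290),): print("changed px rack/jar", (cv2.absdiff(a,b)[140:245,225:340].max(2)>40).sum())
env.close_job()
```

```text
0.00146819667952141 0.2134302746022828 [ 0.4983 -0.1633  0.1563] 16.7083
changed px rack/jar 43
the job is handed in; nothing more can be done
```

The long tube is out of the rack and held still at the scanner's reading point, and the job was handed in at about 16.7 s of the 38 s. The handing-in gave no verdict.

**First grasp missed.** The fingers shut above the cap, because the real fingertips sit about 41 mm behind the reported TCP (worked out from the wrist and scene pictures). I corrected for that, gripped the cap with 40 N and drew the tube straight up. The misplaced closing touched nothing, as far as the force reading and pictures showed.

**Final checks:**
- **Position:** The tube's cap and ends in the top and scene pictures lie within about 1–2 mm of where they should be. The wrist picture put the window within about a pixel of where it was predicted, and the window, foot centre and tube line up to about a pixel.
- **Stillness:** Joint speeds were at most 0.0015 rad/s, and the gripper was still on the cap at opening 0.21.
- **Other things on the bench:** The wrist picture taken after the tube came out shows all four short tubes still in the rack. Around the rack and jar, 43 pixels of the top picture differ from the first one. I take that to be the removed tube and shadows, but I did not look into it. I did not measure the mouse or tray again.

**Where measurements disagreed:**
- The wrist camera put the tube about 1 to 2.5 mm further forward in the grip than the top and scene cameras did, with a lean of about 0.7 degrees. I aimed for a middle value and did not correct the lean.
- My readings of the scanner's heading ran from -11 to -14 degrees, leaving out one bad corner reading of -17. I used -11.8.

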